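# Bolt the footbed mould shut

## Robot

A 7-joint arm with a two-finger parallel gripper is mounted at the origin on the work surface. World frame = base frame: x ahead of the robot, y to its left, z up, the work surface at z = 0. Lengths are in m, angles in rad, forces in N, time in s.
With the tool pointing down it reaches from about 0.35 to 0.9 m from the base axis. Payload 8.1 kg.
Tool frame: the origin (TCP) lies on the centre line of the jaws, within the pads' length; the fingertips stand 25 mm ahead of it and the grasp point (between the pads) lies 6 mm ahead of it (robot.tip_reach is the distance from the TCP to the fingertips, in m); z points along the fingers, y is the line along which they close (so a half turn about z gives the same grasp; the last joint's range is limited). The gripper opens to 85 mm and grips with 20 to 120 N. Pads are 22 mm wide; open, the fingers measure 114 mm over their backs; the gripper's body (76 mm by 85 mm) begins 54 mm behind the grasp point. The pads swing forward as they close: fully open they stand 13 mm farther back than shut.
Start: joints at [-1.405, 0.434, 0.025, 1.573, -0.012, 1.134, -0.075], TCP at [0.166, 0.603, 0.231] pointing down, gripper open.
Joint ranges: [-2.62, 2.62], [-0.44, 2.09], [-1.27, 1.32], [0.08, 2.57], [-1.32, 4.46], [0.12, 2], [-2.74, 2.74]. Speed limits (rad/s): [2.22, 2.22, 3.01, 3.01, 3.14, 3.14, 3.14].

## Interface

Orientations are given as a 3x3 rotation matrix whose columns are the frame's x, y, z axes.
In Python, from workcell import robot gives the robot as it stands.
- The arm moves only by the tool drive_tool, never from a script. Its argument "plan" is one flat list of numbers, 5 for each row, row after row: the shift along the tool's x, y, z in m, then the turn about the tool's z in degrees, then the finger opening in m, from 0 to 0.0854. In form: [tx, ty, tz, yaw, claw, tx, ty, tz, yaw, claw, ...]. A call has 1 to 5 rows; each row shifts and turns the commanded pose from where the row before left it, along the tool's axes as they then stand; what a row does not reach is not made up. A row lasts 1/12 s, in which the tool goes at most 41.7 mm and 7.16 degrees, less where a joint would pass 70% of its speed; a pose out of reach is approached as far as the arm can. A call with a gripper value outside its range is refused whole. The fingers move at their own pace and stop on an object; "squeeze" is the grip in N (left out, the last holds). Time passes only in rows, so rows that do not move let the fingers close. It gives the time, the measured TCP pose, the force, the opening and the grip force at its end, in the units of the state.
- robot.read_state(): the state, without advancing time (a new reading comes with each control period).
- robot.grab_frame(name): name is "scene" or "side" or "wrist"; returns a dict with "pixels" (384x512x3 uint8, blue, green, red), "fx", "fy", "cx", "cy" (pixels), "D" ([k1, k2, p1, p2, k3] as OpenCV has them; the pictures are not rectified), "world_from_camera" (4x4, takes a point from camera to world coordinates). Camera axes: x right, y down, z forward; pixel columns grow to the right and rows downward; lengths in m; the calibration is good to about 2 mm. A picture is of the moment at which its call begins. There is no depth.
- robot.finish_job(): hands the job in; it is judged then, once.
The state is a dict: "time": time; "joint_pos": joint angles; "qd": joint speeds; "tau": joint torques, N m; "eef_pos": TCP position; "ee_rot": TCP orientation; "force": force on the tool from outside, world axes, zero at the start; "ft_torque": the same for the moment, N m; "opening": finger opening in m; "grasp_force": force on a finger pad.
Only numpy, scipy, OpenCV 4.12 (cv2) and the standard library are available. Lean on these libraries where they do the work, as an engineer would, in place of code of your own. Each camera call takes 0.05 s, during which the arm holds its last target. There are 200 camera calls.

## Task

Lock the footbed mould: slide its barrel bolt across, with the handle standing up, until the handle just meets the rubber buffer of the keeper (feel for it; pushed further it misses the notch), then turn the handle fully down into the keeper's notch and let go. Be gentle, never forcing the handle against the keeper or slot wall with 30 N or more, and leave the shoe last, the notebook and the swatches where they are.

Things in the scene. Friction and masses are not known exactly. Their poses are not given: they have to be found in the camera images.
- fixture: Footbed mould fixed to the table: aluminium block 160 (x) x 370 (y) x 48 mm high. Origin: centre of its underside, on the table; x points away from the front long side, y along the block, the way the bolt is slid, z up. The bolt lies parallel to y at x = -57, z = 62 mm. Lid up to y = 97 mm, grey end block beyond. Front edge at x = -80 mm; before it nothing stands in the handle's sweep.
- slot (a point): Point fixed on the mould, on the bolt axis at y = 64 mm. In front of it stands the steel slot wall (y = 30 to 98 mm, top 18 mm above the bolt axis), which keeps the handle from being turned down before it has reached the keeper.
- keeper_mid (a point): Point fixed on the mould, on the bolt axis at y = 135 mm: the MIDDLE of the keeper's possible places. The steel keeper (top 18 mm above the axis) is screwed down through slots, so its notch, open to the top and front, truly lies up to 15 mm either way along y. Before the notch a 40 mm shoulder wall, after it a rubber-faced sprung buffer across the upright handle's path.
- bolt (a joint): Slide of bolt and handle along the mould's +y, m: at 0 the handle stands at y = 45 mm. Starts at 0 to 0.018; the handle meets the buffer at 0.075 to 0.105. Only from 2 mm short of to 4 mm beyond that first touch does it fit the notch; else it strikes a notch wall. The buffer gives 1 mm per 0.9 N, up to 10 mm; bolt friction, about 7 N, leaves a bolt pushed too far nearly there.
- handle: Bolt handle: square steel pin 10 x 10 mm; black grip sleeve 14 mm thick, 38 to 68 mm from the bolt axis; ball end 16 mm, overall 77 mm. Origin on the bolt axis. Its z points along the handle: up (within 0.1 rad) while sliding; turned down it points to the mould's -x, level, on the notch's floor at about 1.6 rad from upright. It stays where it is put (friction 0.08 N m, 1.5 N at the sleeve).
- grip (a point): Centre of the handle's black sleeve, 52 mm from the bolt axis. Travels along the mould's y with the bolt, and on a 52 mm arc about the bolt axis as the handle turns. A pinch across the sleeve, along the mould's y, serves for sliding; for turning it tends to slip, and pushing from the mould's +x side is surer.
- last: Bystander: grey plastic shoe last 250 mm long, 95 mm high, standing on the table in front of the mould, to the -y side of the handle's path. Origin: middle of its underside.
- notebook: Bystander: closed white notebook 105 x 150 x 14 mm on the table beyond the mould's +y end. Origin: middle of its underside.
- swatches: Bystander: pile of three grey material swatches, 60 x 80 x 17 mm, on the table behind the mould. Origin: middle of its underside.

How it is judged:
By the outcome, as a careful person would: the job done as asked, in the order asked, and still so for the second after the job is handed in, with the robot touching nothing.
It also fails if it takes over 58 s, if anything falls off the work surface, if the arm or the gripper's body presses on something with over 40 N, if the wrist force passes 120 N, or if a joint passes its speed limit or range.

## Working session

There is one attempt and no reset: what is moved stays moved. The work goes in short steps, Python scripts to look and compute and a tool call to move; the robot and the scene stay as the last step left them, time stands still between calls to the robot, and variables do not carry over. Pictures are saved under pics/ and viewed, at most 10 in all, crops included, and the job is handed in when it is done.

Besides the shell and the picture viewer there is one more tool, called after ">>>" as name(argument=value, ...), one argument or row to a line, values as JSON. drive_tool: Moves the arm, as the interface text tells. Its arguments: {"type":"object","properties":{"plan":{"type":"array","items":{"type":"number"}},"squeeze":{"type":"number"}},"required":["plan"]}

```bash
mkdir -p pics; cat > h.py <<'E'
import numpy as np, cv2
from workcell import robot
def grab(n,save=None):
    f=robot.grab_frame(n)
    if save: cv2.imwrite('pics/'+save,f['pixels'])
    return f
def K(f): return np.array([[f['fx'],0,f['cx']],[0,f['fy'],f['cy']],[0,0,1.]])
def ray(f,p):
    u=cv2.undistortPoints(np.array([[p]],float),K(f),np.array(f['D'],float))[0,0]
    T=np.array(f['world_from_camera']); d=T[:3,:3]@np.array([u[0],u[1],1]); return T[:3,3],d/np.linalg.norm(d)
def onz(f,p,z):
    o,d=ray(f,p); return o+d*(z-o[2])/d[2]
def tri(rs):
    A=sum(np.eye(3)-np.outer(d,d) for o,d in rs); b=sum((np.eye(3)-np.outer(d,d))@o for o,d in rs)
    x=np.linalg.solve(A,b); return x,[np.linalg.norm(np.cross(x-o,d)) for o,d in rs]
def proj(f,X):
    T=np.linalg.inv(np.array(f['world_from_camera']))
    return cv2.projectPoints(np.array(X,float).reshape(-1,3),cv2.Rodrigues(T[:3,:3])[0],T[:3,3],K(f),np.array(f['D'],float))[0].reshape(-1,2)
E
python3 - <<'E'
from h import *
np.set_printoptions(precision=4,suppress=True)
a=grab('scene','a.png');b=grab('side','b.png')
for f in(a,b): print(f['fx'],np.array(f['world_from_camera']))
s=robot.read_state();print(s)
E
```

```text
444.81758108306946 [[ 0.0228  0.6229 -0.782   1.3403]
 [ 0.9997 -0.0065  0.0239 -0.0432]
 [ 0.0098 -0.7823 -0.6229  0.6828]
 [ 0.      0.      0.      1.    ]]
392.21202940821405 [[-0.9946 -0.0542  0.0883  0.4975]
 [-0.1029  0.6189 -0.7787  0.6558]
 [-0.0124 -0.7836 -0.6211  0.6531]
 [ 0.      0.      0.      1.    ]]
{'time': 0.1, 'joint_pos': array([-1.4046,  0.4351,  0.025 ,  1.574 , -0.0116,  1.134 , -0.0751]), 'qd': array([ 0.0003, -0.0014,  0.0008, -0.0022,  0.0002,  0.0008,  0.0001]), 'tau': array([  0.0026, -67.1761,   1.0279, -31.6903,   0.0158,   0.0073,
        -0.    ]), 'eef_pos': array([0.1659, 0.6021, 0.2305]), 'ee_rot': array([[-0.9641,  0.2657, -0.0002],
       [ 0.2657,  0.9641, -0.0014],
       [-0.0001, -0.0014, -1.    ]]), 'force': array([-0.4811,  0.3083, -0.1334]), 'ft_torque': array([-0.0644, -0.0095,  0.0343]), 'grasp_force': 0.0, 'opening': 0.08549405466866776}
```

View pics/a.png

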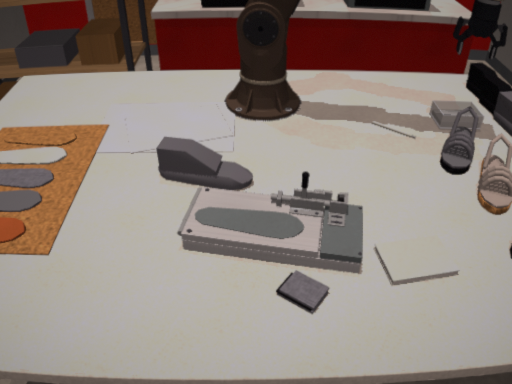

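View pics/b.png

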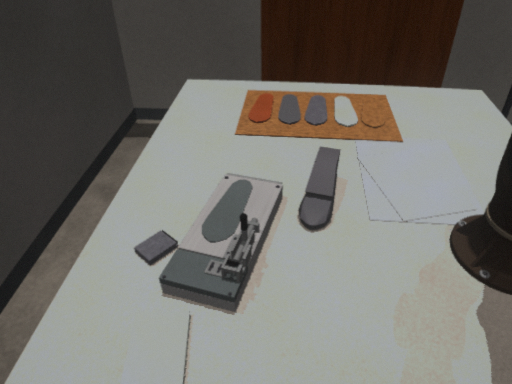

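Scene view: the mould lies with its front toward the robot and its grey end toward world +y. The handle is at about (305,180) in scene and (243,221) in side. The last is on the -y side near (205,165). Next I crop both views for exact pixels.

```bash
python3 - <<'E'
import cv2,numpy as np
a=cv2.imread('pics/a.png')[160:275,175:375]
b=cv2.imread('pics/b.png')[165:310,155:295]
cv2.imwrite('pics/a2.png',cv2.resize(a,None,fx=4,fy=4,interpolation=cv2.INTER_CUBIC))
cv2.imwrite('pics/b2.png',cv2.resize(b,None,fx=4,fy=4,interpolation=cv2.INTER_CUBIC))
E
```

```text
(no output)
```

View pics/a2.png

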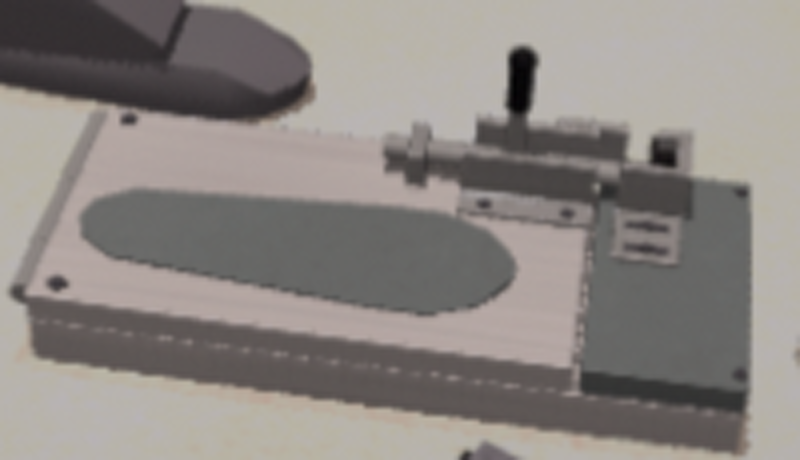

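View pics/b2.png

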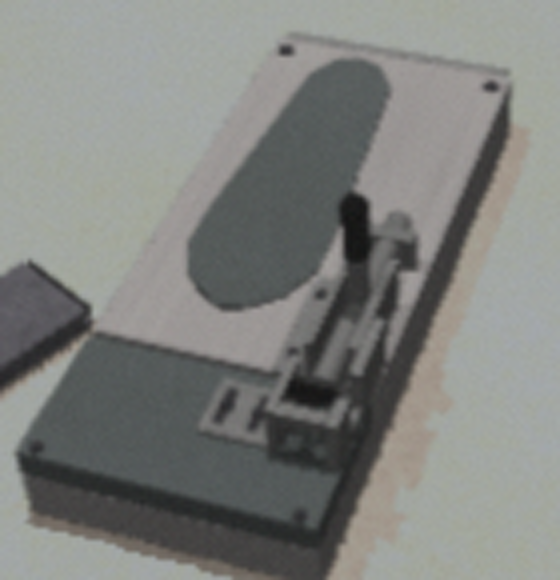

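Crop a2 (4x) shows the ball at (522,57), the sleeve bottom at (519,111), screws at (741,192), (741,374), (128,119), (57,283), and the keeper's black buffer at (663,150). Crop b2 shows the ball at (354,203), the sleeve bottom at (357,257), and the same screws at (300,517), (37,447), (490,87), (286,50).

```bash
python3 - <<'E'
from h import *
np.set_printoptions(precision=4,suppress=True)
a=grab('scene');b=grab('side')
A=lambda u,v:(175+u/4-.375,160+v/4-.375)
B=lambda u,v:(155+u/4-.375,165+v/4-.375)
P={}
for n,p,q in [('FR',(741,192),(300,517)),('BR',(741,374),(37,447)),('FL',(128,119),(490,87)),('BL',(57,283),(286,50)),('ball',(522,57),(354,203)),('slv',(519,111),(357,257))]:
    P[n],r=tri([ray(a,A(*p)),ray(b,B(*q))]);print(n,P[n],np.array(r))
c=(P['FR']+P['BR']+P['FL']+P['BL'])/4
y=(P['FR']+P['BR']-P['FL']-P['BL'])[:2];y/=np.linalg.norm(y);x=np.array([y[1],-y[0]])
print('c',c,'y',y,'yaw',np.degrees(np.arctan2(-y[0],y[1])))
for n in P: d=P[n][:2]-c[:2];print(n,d@x,d@y,P[n][2])
# ball via known plane z=.062+.069
for f,p in((a,A(522,57)),(b,B(354,203))):
    d=onz(f,p,.131)[:2]-c[:2];print(d@x,d@y)
E
```

```text
FR [0.6004 0.2012 0.0465] [0.0003 0.0003]
BR [0.7378 0.1733 0.0466] [0.0009 0.0009]
FL [ 0.531  -0.143   0.0462] [0.0002 0.0002]
BL [ 0.6677 -0.1706  0.0463] [0.0004 0.0004]
ball [0.5887 0.0729 0.1321] [0.0006 0.0006]
slv [0.5882 0.0739 0.0958] [0.0007 0.0007]
c [0.6342 0.0152 0.0464] y [0.1988 0.98  ] yaw -11.469303255352198
FR -0.0700980376928049 0.17553664228326835 0.04645694202307151
BR 0.0700980376928048 0.17552262457441475 0.04661694568186718
FL -0.06974521295169091 -0.17558140047528123 0.04616033161336741
BL 0.06974521295169091 -0.1754778663824019 0.046269357256172275
ball -0.056092621808155656 0.047519554800005734 0.1321311784418259
slv -0.056735088576747694 0.04837494164504814 0.09584919953245376
-0.05695749286330054 0.04787182848701278
-0.05574074113956221 0.04555373517029046
```

The measured points match the given sizes: screw tops at z≈46.5 mm, handle at mould x≈-57, y≈48 mm, mould y axis = (0.199, 0.980). I turn the tool -3.9° so its y follows the mould's y, then move over the handle.

>>> drive_tool(
  plan=[0,0,0,-3.9,0.085,-0.03,-0.0255,0,0,0.085,-0.03,-0.0255,0,0,0.085,-0.03,-0.0255,0,0,0.085,-0.03,-0.0255,0,0,0.085],
  squeeze=30,
)

```text
time: 0.62
eef_pos: [0.264, 0.4771, 0.231]
ee_rot: [[-0.98, 0.199, -0.0], [0.199, 0.98, -0.0], [-0.0, -0.0, -1.0]]
force: [0.9, -0.1, -0.0]
opening: 0.085
grasp_force: 0.0
```

>>> drive_tool(
  plan=[-0.03,-0.0255,0,0,0.085,-0.03,-0.0255,0,0,0.085,-0.03,-0.0255,0,0,0.085,-0.03,-0.0255,0,0,0.085,-0.03,-0.0255,0,0,0.085],
)

```text
time: 1.03
eef_pos: [0.3856, 0.3221, 0.2313]
ee_rot: [[-0.98, 0.199, 0.0], [0.199, 0.98, 0.0], [-0.0, 0.0, -1.0]]
force: [1.8, 0.5, 1.2]
opening: 0.0852
grasp_force: 0.0
```

>>> drive_tool(
  plan=[-0.03,-0.0255,0,0,0.06,-0.03,-0.0255,0,0,0.06,-0.03,-0.0255,0,0,0.06,-0.03,-0.0255,0,0,0.06,-0.03,-0.0255,0,0,0.06],
)

```text
time: 1.45
eef_pos: [0.5072, 0.1672, 0.2313]
ee_rot: [[-0.98, 0.199, 0.0], [0.199, 0.98, 0.0], [-0.0, 0.0, -1.0]]
force: [0.2, -0.6, 0.2]
opening: 0.06
grasp_force: 0.0
```

>>> drive_tool(
  plan=[-0.03,-0.0255,0,0,0.06,-0.03,-0.0255,0,0,0.06,0,0,0,0,0.06,0,0,0,0,0.06],
)

```text
time: 1.78
eef_pos: [0.5559, 0.1042, 0.2309]
ee_rot: [[-0.979, 0.205, -0.0], [0.205, 0.979, -0.001], [-0.0, -0.001, -1.0]]
force: [-0.6, -0.3, -0.0]
opening: 0.0601
grasp_force: 0.0
```

>>> drive_tool(
  plan=[-0.019,-0.012,0,-0.3,0.06,-0.019,-0.012,0,0,0.06,0,0,0,0,0.06,0,0,0,0,0.06],
)

```text
time: 2.12
eef_pos: [0.5873, 0.0765, 0.2309]
ee_rot: [[-0.981, 0.195, -0.001], [0.195, 0.981, 0.0], [0.001, 0.0, -1.0]]
force: [-1.5, 0.9, -0.8]
opening: 0.0599
grasp_force: 0.0
```

```bash
python3 - <<'E'
from h import *
np.set_printoptions(precision=4,suppress=True)
s=robot.read_state();print(s['eef_pos'],s['force'],s['ee_rot'])
f=grab('wrist','w.png')
y=np.array([.199,.98]);x=np.array([.98,-.199]);c=np.array([.6342,.0152])
for h in(.069,.038):
  w=c-.057*x+.0475*y;print(proj(f,[w[0],w[1],.062+h]))
cv2.imwrite('pics/w2.png',cv2.resize(f['pixels'],None,fx=1.5,fy=1.5))
E
```

```text
[0.5873 0.0765 0.2309] [-1.533   0.9334 -0.8156] [[-0.9809  0.1946 -0.0006]
 [ 0.1946  0.9809  0.0002]
 [ 0.0007  0.     -1.    ]]
[[250.8337 191.0807]]
[[251.2247 181.3941]]
```

View pics/w2.png

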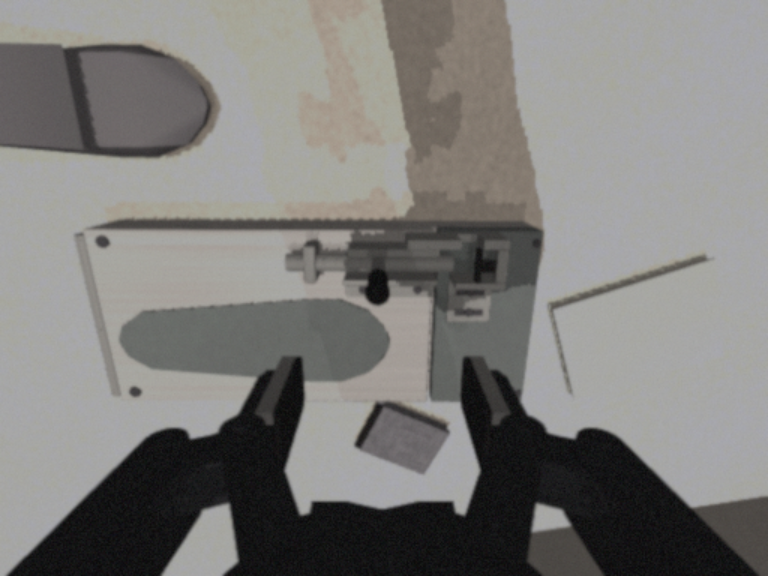

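The wrist view confirms it: the ball is at (251,193) in full-frame pixels, against a predicted (251,191), and the black buffer pad is at about (323,175). I descend and pinch the sleeve.

>>> drive_tool(
  plan=[-0.0015,-0.0035,0.03,0,0.06,0,0,0.035,0,0.06,0,0,0.03,0,0.06,0,0,0.012,0,0.06,0,0,0,0,0.06],
)

```text
time: 2.58
eef_pos: [0.585, 0.0741, 0.121]
ee_rot: [[-0.981, 0.192, -0.006], [0.192, 0.981, -0.0], [0.006, -0.002, -1.0]]
force: [-1.1, -0.1, -1.2]
opening: 0.0603
grasp_force: 0.0
```

>>> drive_tool(
  plan=[0,0,0,0,0.03,0,0,0,0,0.025,0,0,0,0,0.02,0,0,0,0,0.018,0,0,0,0,0.016],
)

```text
time: 3.0
eef_pos: [0.5889, 0.0727, 0.1253]
ee_rot: [[-0.981, 0.194, 0.002], [0.194, 0.981, 0.001], [-0.002, 0.001, -1.0]]
force: [0.2, 1.1, 1.1]
opening: 0.0157
grasp_force: 0.5
```

```bash
python3 - <<'E'
from h import *
np.set_printoptions(precision=4,suppress=True)
s=robot.read_state();print(s['eef_pos'],s['force'],s['opening'],s['grasp_force'],s['ee_rot'])
b=grab('side');a=grab('scene')
i=[cv2.resize(f['pixels'][r:r+120,k:k+130],None,fx=3,fy=3,interpolation=cv2.INTER_CUBIC) for f,r,k in((a,110,250),(b,170,185))]
cv2.imwrite('pics/g.png',np.hstack(i))
E
```

```text
[0.5889 0.0727 0.1253] [0.245  1.0584 1.1211] 0.015734355487956948 0.5247418396174908 [[-0.981   0.1942  0.0019]
 [ 0.1942  0.981   0.0007]
 [-0.0017  0.0011 -1.    ]]
```

View pics/g.png

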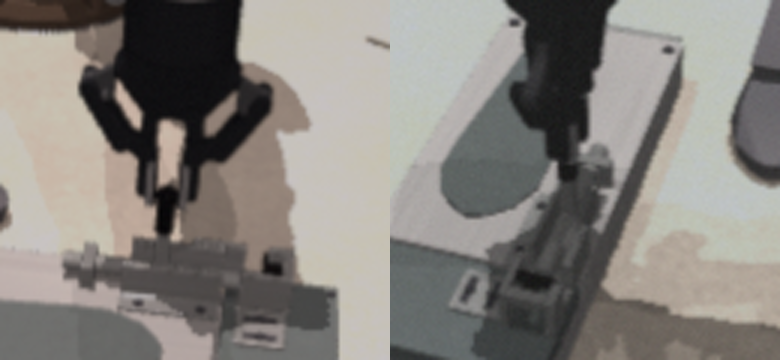

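The hand straddles the handle, but the tips look higher than I expected, at about (300,177) in scene. I check this against projections.

```bash
python3 - <<'E'
from h import *
np.set_printoptions(precision=1,suppress=True)
print(robot.tip_reach)
s=robot.read_state();R=np.array(s['ee_rot']);p=s['eef_pos'];a=grab('scene');b=grab('side')
for z in(0,.006,.025):
  for y in(-.008,.008):
    q=p+R@np.array([0,y,z]);print(z,y,(proj(a,q)[0]-[250,110])*3,(proj(b,q)[0]-[185,170])*3+[390,0])
for z in(.139,.131,.1): print(z,(proj(a,[.588,.073,z])[0]-[250,110])*3)
E
```

```text
0.025
0 -0.008 [152.4 198. ] [567.9 137. ]
0 0.008 [175.1 200.6] [560.4 152.3]
0.006 -0.008 [151.9 204.9] [568.2 143.6]
0.006 0.008 [174.4 207.4] [560.7 158.9]
0.025 -0.008 [150.2 226.1] [568.9 164.2]
0.025 0.008 [172.4 228.7] [561.6 179.5]
0.139 [165.6 182.4]
0.131 [164.7 191.7]
0.1 [161.7 226.6]
```

Both views show the tips about 15 mm higher than the nominal reach. Going 12 mm lower is safe either way, since the tips stay above z = 0.088 and the walls end at 0.080. I lower first, then close.

>>> drive_tool(
  plan=[0,0,0,0,0.03,0,0,0.006,0,0.03,0,0,0.006,0,0.03,0,0,0,0,0.013,0,0,0,0,0.01],
  squeeze=30,
)

```text
time: 3.62
eef_pos: [0.5874, 0.0726, 0.111]
ee_rot: [[-0.981, 0.194, -0.002], [0.194, 0.981, 0.0], [0.002, -0.0, -1.0]]
force: [2.0, 1.0, -9.3]
opening: 0.0138
grasp_force: 29.2
```

>>> drive_tool(
  plan=[0,0,0,0,0.008,0,0,0,0,0.008,0,0,0,0,0.008],
)

```text
time: 3.87
eef_pos: [0.5874, 0.0725, 0.1112]
ee_rot: [[-0.981, 0.194, -0.002], [0.194, 0.981, -0.0], [0.002, -0.001, -1.0]]
force: [0.9, 2.2, -15.2]
opening: 0.0137
grasp_force: 29.3
```

```bash
python3 - <<'E'
from h import *
np.set_printoptions(precision=4,suppress=True)
s=robot.read_state();print(s['eef_pos'],s['force'],s['opening'],s['grasp_force'])
b=grab('side');a=grab('scene')
i=[cv2.resize(f['pixels'][r:r+60,k:k+60],None,fx=6,fy=6,interpolation=cv2.INTER_CUBIC) for f,r,k in((a,145,275),(b,185,210))]
cv2.imwrite('pics/g2.png',np.hstack(i))
R=np.array(s['ee_rot']);p=s['eef_pos']
for z in(0,.006,.025):
    q=p+R@np.array([0,0,z]);print(z,(proj(a,q)[0]-[275,145])*6,(proj(b,q)[0]-[210,185])*6+[360,0])
E
```

```text
[0.5874 0.0725 0.1112] [  0.8743   2.1706 -15.1956] 0.013723198261580544 29.282061817652902
0 [173.9071 217.3375] [563.7538 229.2617]
0.006 [172.7209 230.7104] [564.3237 242.2286]
0.025 [169.0117 272.38  ] [566.0953 282.4914]
```

View pics/g2.png

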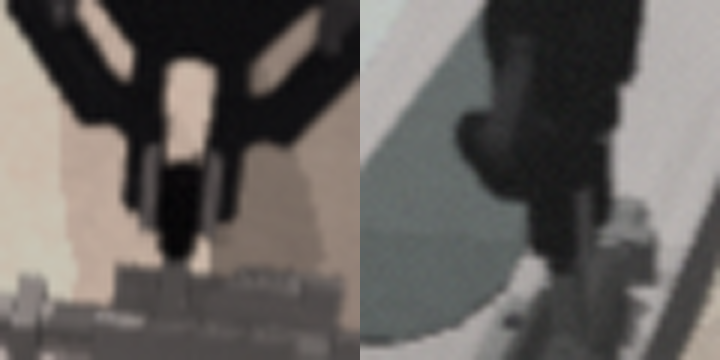

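The sleeve is pinched: opening 13.7 mm, 29 N. The visible tips end only about 8 mm ahead of the TCP. I relieve the axial preload and start sliding along +y.

>>> drive_tool(
  plan=[0,0,0.002,0,0.008,0,0.007,0,-0.3,0.008,0,0.01,0,0,0.008,0,0.01,0,0,0.008,0,0,0,0,0.008],
)

```text
time: 4.38
eef_pos: [0.5943, 0.0986, 0.1109]
ee_rot: [[-0.982, 0.189, 0.001], [0.189, 0.982, -0.001], [-0.002, -0.001, -1.0]]
force: [0.1, -2.8, -3.5]
opening: 0.0139
grasp_force: 30.4
```

>>> drive_tool(
  plan=[0,0.01,0,0,0.008,0,0.01,0,0,0.008,0,0.01,0,0,0.008,0,0,0,0,0.008,0,0,0,0,0.008],
)

```text
time: 4.8
eef_pos: [0.6, 0.1282, 0.1109]
ee_rot: [[-0.982, 0.189, 0.002], [0.189, 0.982, 0.0], [-0.002, 0.001, -1.0]]
force: [1.2, -0.4, -1.9]
opening: 0.0135
grasp_force: 30.2
```

```bash
cat > st.py <<'E'
from h import *
np.set_printoptions(precision=4,suppress=True)
Y=np.array([.199,.98]);X=np.array([.98,-.199]);C=np.array([.6342,.0152])
s=robot.read_state();d=s['eef_pos'][:2]-C;F=s['force'];R=np.array(s['ee_rot'])
print('t',s['time'],'mould xyz',d@X,d@Y,s['eef_pos'][2],'F',F[:2]@X,F[:2]@Y,F[2],'tq',s['ft_torque'],'open',s['opening'],s['grasp_force'],'yawerr',np.degrees(np.arctan2(R[1,1],R[0,1]))-78.52)
E
python3 st.py
```

```text
t 4.8 mould xyz -0.05604026011826811 0.10390520655919856 0.11085416346222338 F 1.2773522754917825 -0.17207744775260062 -1.8772432880895644 tq [-0.1683 -0.1905  0.0039] open 0.013503856247391224 30.214426468592137 yawerr 0.5799686786852192
```

>>> drive_tool(
  plan=[0,0.002,0,0.5,0.008,0,0.002,0,0,0.008,0,0.002,0,0,0.008,0,0.002,0,0,0.008,0,0.002,0,0,0.008],
)

```text
time: 5.22
eef_pos: [0.6014, 0.1357, 0.1108]
ee_rot: [[-0.98, 0.2, 0.001], [0.2, 0.98, -0.002], [-0.001, -0.002, -1.0]]
force: [-0.9, -6.3, 2.1]
opening: 0.0135
grasp_force: 31.1
```

>>> drive_tool(
  plan=[0,0.001,0,0,0.008,0,0.001,0,0,0.008,0,0.001,0,0,0.008],
)

```text
time: 5.47
eef_pos: [0.602, 0.1386, 0.1108]
ee_rot: [[-0.98, 0.2, 0.001], [0.2, 0.98, -0.002], [-0.001, -0.002, -1.0]]
force: [-0.8, -7.2, 1.5]
opening: 0.0139
grasp_force: 31.1
```

>>> drive_tool(
  plan=[0,0.001,0,0,0.008,0,0.001,0,0,0.008],
)

```text
time: 5.63
eef_pos: [0.6024, 0.1405, 0.1108]
ee_rot: [[-0.98, 0.2, 0.001], [0.2, 0.98, -0.002], [-0.001, -0.002, -1.0]]
force: [-1.4, -8.2, 3.0]
opening: 0.0132
grasp_force: 31.1
```

```bash
python3 st.py
```

```text
t 5.6333 mould xyz -0.05609989499983472 0.11642623558686627 0.1107921318070827 F 0.23217025267644892 -8.302889414851583 2.9654629906721253 tq [-1.6364  0.2364  0.0197] open 0.013172134701655817 31.128122247755527 yawerr -0.07090497783120497
```

>>> drive_tool(
  plan=[0,0.001,0,0,0.008,0,0.001,0,0,0.008],
)

```text
time: 5.8
eef_pos: [0.6027, 0.142, 0.1108]
ee_rot: [[-0.98, 0.201, 0.0], [0.201, 0.98, -0.002], [-0.001, -0.002, -1.0]]
force: [-1.6, -9.1, 1.9]
opening: 0.0133
grasp_force: 31.3
```

>>> drive_tool(
  plan=[0,0.001,0,0,0.008,0,0.001,0,0,0.008],
)

```text
time: 5.97
eef_pos: [0.603, 0.1435, 0.1108]
ee_rot: [[-0.98, 0.201, 0.0], [0.201, 0.98, -0.003], [-0.001, -0.003, -1.0]]
force: [-1.8, -10.2, 3.8]
opening: 0.0133
grasp_force: 31.5
```

```bash
python3 st.py; python3 - <<'E'
from h import *
Y=np.array([.199,.98]);X=np.array([.98,-.199]);C=np.array([.6342,.0152])
a=grab('scene');b=grab('side')
for n,f,p in(('a left',a,(175+652/4-.4,160+136/4-.4)),('a right',a,(175+678/4-.4,160+136/4-.4)),('b near',b,(155+312/4-.4,165+400/4-.4)),('b far',b,(155+312/4-.4,165+375/4-.4))):
  for z in(.075,.085,.095): d=onz(f,p,z)[:2]-C;print(n,z,d@X,d@Y)
E
```

```text
t 5.9667 mould xyz -0.05606554001857844 0.11948923963876085 0.11079107560175598 F 0.2120126796327171 -10.338534911345398 3.752253278196111 tq [-2.037   0.4004  0.0392] open 0.013317782124212148 31.515188477933407 yawerr -0.10706849244340333
a left 0.075 -0.0746546445796906 0.1220724976181165
a left 0.085 -0.06184961078437397 0.12143463567668333
a left 0.095 -0.04904457698905733 0.12079677373525012
a right 0.075 -0.07738404152513403 0.1363063387030118
a right 0.085 -0.06453410045417073 0.13543428472652988
a right 0.095 -0.05168415938320752 0.1345622307500479
b near 0.075 -0.06040977991086178 0.12854630838096281
b near 0.085 -0.06388762077992564 0.13671149586840436
b near 0.095 -0.0673654616489896 0.1448766833558459
b far 0.075 -0.054867248198191186 0.11323807711022277
b far 0.085 -0.0584409687245392 0.1216680800365204
b far 0.095 -0.06201468925088719 0.1300980829628179
```

The force rises about 0.65 N/mm after a plateau near 7 N, so the handle seems to be on the buffer. To be sure, I back off and pass again, reading force against position both ways.

>>> drive_tool(
  plan=[0,0.001,0,0,0.008,0,0.001,0,0,0.008],
)

```text
time: 6.23
eef_pos: [0.6033, 0.1449, 0.1108]
ee_rot: [[-0.98, 0.201, -0.0], [0.201, 0.98, -0.003], [-0.0, -0.003, -1.0]]
force: [-1.7, -11.8, 3.2]
opening: 0.0139
grasp_force: 31.6
```

>>> drive_tool(
  plan=[0,-0.002,0,0,0.008,0,-0.002,0,0,0.008,0,-0.001,0,0,0.008,0,-0.001,0,0,0.008],
)

```text
time: 6.57
eef_pos: [0.6028, 0.1441, 0.1108]
ee_rot: [[-0.98, 0.197, 0.002], [0.197, 0.98, 0.002], [-0.001, 0.002, -1.0]]
force: [1.8, 3.0, 0.4]
opening: 0.0135
grasp_force: 30.4
```

>>> drive_tool(
  plan=[0,-0.001,0,0,0.008,0,-0.001,0,0,0.008],
)

```text
time: 6.73
eef_pos: [0.6023, 0.1424, 0.1108]
ee_rot: [[-0.98, 0.197, 0.002], [0.197, 0.98, 0.002], [-0.001, 0.002, -1.0]]
force: [1.5, 3.9, 1.1]
opening: 0.0134
grasp_force: 30.7
```

>>> drive_tool(
  plan=[0,-0.001,0,0,0.008,0,-0.001,0,0,0.008],
)

```text
time: 6.9
eef_pos: [0.6019, 0.1404, 0.1108]
ee_rot: [[-0.98, 0.197, 0.002], [0.197, 0.98, 0.002], [-0.001, 0.002, -1.0]]
force: [3.2, 5.3, 2.3]
opening: 0.0136
grasp_force: 31.0
```

>>> drive_tool(
  plan=[0,-0.001,0,0,0.008,0,-0.001,0,0,0.008],
)

```text
time: 7.07
eef_pos: [0.6015, 0.1389, 0.1108]
ee_rot: [[-0.981, 0.196, 0.002], [0.196, 0.981, 0.002], [-0.001, 0.003, -1.0]]
force: [1.2, 7.7, 2.4]
opening: 0.0131
grasp_force: 31.0
```

>>> drive_tool(
  plan=[0,-0.001,0,0,0.008,0,-0.001,0,0,0.008],
)

```text
time: 7.23
eef_pos: [0.6012, 0.1371, 0.1108]
ee_rot: [[-0.981, 0.196, 0.002], [0.196, 0.981, 0.002], [-0.001, 0.003, -1.0]]
force: [2.2, 7.5, 2.2]
opening: 0.0137
grasp_force: 31.0
```

>>> drive_tool(
  plan=[0,-0.001,0,0,0.008,0,-0.001,0,0,0.008],
)

```text
time: 7.4
eef_pos: [0.6008, 0.1351, 0.1108]
ee_rot: [[-0.981, 0.196, 0.002], [0.196, 0.981, 0.002], [-0.001, 0.003, -1.0]]
force: [1.6, 6.8, 1.9]
opening: 0.0136
grasp_force: 31.0
```

Both passes agree on a plateau of about 7.3 N and first touch at TCP world y ≈ 0.139–0.140. The target is about 0.5–1 mm beyond that, so I slide forward again.

>>> drive_tool(
  plan=[0,0.002,0,0,0.008,0,0.002,0,0,0.008,0,0.001,0,0,0.008,0,0.001,0,0,0.008],
)

```text
time: 7.73
eef_pos: [0.6009, 0.136, 0.1106]
ee_rot: [[-0.98, 0.2, -0.001], [0.2, 0.98, -0.003], [0.0, -0.003, -1.0]]
force: [-2.8, -7.0, 10.0]
opening: 0.0134
grasp_force: 31.5
```

>>> drive_tool(
  plan=[0,0.001,0,0,0.008,0,0,0,0,0.008],
)

```text
time: 7.9
eef_pos: [0.6012, 0.1369, 0.1106]
ee_rot: [[-0.98, 0.2, -0.001], [0.2, 0.98, -0.003], [0.0, -0.003, -1.0]]
force: [-2.5, -5.4, 8.8]
opening: 0.0136
grasp_force: 31.3
```

>>> drive_tool(
  plan=[0,0.001,0,0,0.008,0,0.001,0,0,0.008],
)

```text
time: 8.07
eef_pos: [0.6015, 0.1385, 0.1106]
ee_rot: [[-0.98, 0.2, -0.001], [0.2, 0.98, -0.003], [0.0, -0.004, -1.0]]
force: [-2.7, -6.4, 9.5]
opening: 0.0137
grasp_force: 31.4
```

>>> drive_tool(
  plan=[0,0.001,0,0,0.008,0,0.0005,0,0,0.008],
)

```text
time: 8.23
eef_pos: [0.6019, 0.1402, 0.1106]
ee_rot: [[-0.98, 0.2, -0.001], [0.2, 0.98, -0.003], [0.0, -0.003, -1.0]]
force: [-2.4, -6.8, 8.7]
opening: 0.0135
grasp_force: 31.4
```

>>> drive_tool(
  plan=[0,0.0007,0,0,0.008,0,0,0,0,0.008,0,-0.001,0,0,0.008,0,0,0,0,0.008],
)

```text
time: 8.57
eef_pos: [0.6019, 0.1406, 0.1107]
ee_rot: [[-0.98, 0.2, -0.001], [0.2, 0.98, -0.002], [0.0, -0.002, -1.0]]
force: [-2.2, -4.5, 8.5]
opening: 0.0135
grasp_force: 31.1
```

```bash
python3 st.py; python3 - <<'E'
from h import *
a=grab('scene');b=grab('side')
i=[cv2.resize(f['pixels'][r:r+60,k:k+65],None,fx=6,fy=6,interpolation=cv2.INTER_CUBIC) for f,r,k in((a,155,290),(b,205,200))]
cv2.imwrite('pics/k.png',np.hstack(i))
E
```

```text
t 8.5667 mould xyz -0.05656412648725443 0.11645223725429074 0.1106677918477605 F -1.2587844362906941 -4.846554067016096 8.483158976070426 tq [-1.0426  0.2766  0.0411] open 0.01346205468652152 31.073904951335862 yawerr -0.039628108355714176
```

View pics/k.png

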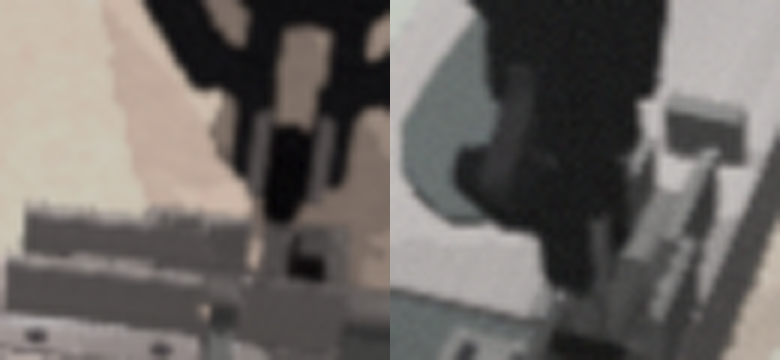

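Scene crop: the pin at u≈275 stands right against the black buffer at u≈290. I unload, open, rise clear, move behind the handle (mould +x) and close the fingers.

>>> drive_tool(
  plan=[0,-0.001,0.001,0,0.008,0,0,0,0,0.025,0,0,0,0,0.035,0,0,-0.01,0,0.035,0,0,-0.025,0,0.035],
)

```text
time: 9.08
eef_pos: [0.5992, 0.1415, 0.1416]
ee_rot: [[-0.98, 0.198, -0.007], [0.198, 0.98, -0.002], [0.006, -0.004, -1.0]]
force: [-0.1, 0.6, 0.1]
opening: 0.0354
grasp_force: 0.0
```

>>> drive_tool(
  plan=[0,0,-0.03,0,0.035,0,0,0,0,0.02,-0.015,0,0,0,0,-0.018,0,0,0,0,0,0,0,0,0],
)

```text
time: 9.5
eef_pos: [0.6366, 0.1344, 0.1749]
ee_rot: [[-0.98, 0.199, 0.002], [0.199, 0.98, -0.001], [-0.002, -0.0, -1.0]]
force: [-0.7, -0.8, 0.0]
opening: 0.0003
grasp_force: 0.0
```

```bash
python3 st.py
```

```text
t 9.5 mould xyz -0.02133559545650132 0.11729202220517353 0.17485262722738687 F -0.5184395868204847 -0.9035929401426426 0.043306995119804015 tq [ 0.0152  0.0296 -0.0281] open 0.000310893514670535 0.0 yawerr 0.004684423865981557
```

>>> drive_tool(
  plan=[0,-0.001,0.02,0,0,0,0,0.02,0,0,0,0,0.005,0,0,0,0,0,0,0,0,0,0,0,0],
)

```text
time: 9.92
eef_pos: [0.6339, 0.1347, 0.1297]
ee_rot: [[-0.98, 0.198, -0.0], [0.198, 0.98, -0.0], [0.0, -0.0, -1.0]]
force: [0.5, 0.2, 0.2]
opening: -0.0002
grasp_force: 0.0
```

```bash
python3 st.py; python3 - <<'E'
from h import *
s=robot.read_state();R=np.array(s['ee_rot']);p=s['eef_pos']
a=grab('scene');b=grab('side')
i=[cv2.resize(f['pixels'][r:r+60,k:k+65],None,fx=6,fy=6,interpolation=cv2.INTER_CUBIC) for f,r,k in((a,155,290),(b,205,200))]
for z in(0,.006,.015,.025):
    q=p+R@np.array([0,0,z]);print(z,(proj(a,q)[0]-[290,155])*6,(proj(b,q)[0]-[200,205])*6+[390,0])
cv2.imwrite('pics/t.png',np.hstack(i))
E
```

```text
t 9.9167 mould xyz -0.024045227182364837 0.11706528881714802 0.1296850668301882 F 0.45439095096518933 0.253317237013467 0.18689292545550462 tq [-0.0162  0.0198 -0.0254] open -0.00021980423905502232 0.0 yawerr 0.07659849404288366
0 [283.52309404 195.88319912] [481.39588786 190.00006939]
0.006 [281.46816283 209.76075536] [482.85066742 203.50642125]
0.015 [278.40966714 230.36596995] [485.00741031 223.50849329]
0.025 [275.04477868 252.96724693] [487.36862338 245.37762347]
```

View pics/t.png

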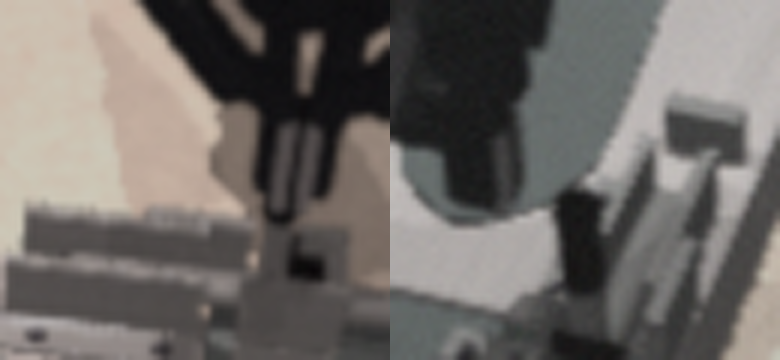

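The closed tips end about 8 mm ahead of the TCP (row ≈210 in both crops), so they are at z≈0.122, level with the upper sleeve. The handle still stands upright. I push it over along its arc, watching the force.

>>> drive_tool(
  plan=[0.008,0,0.001,0,0,0.006,0,0.001,0,0,0.004,0,0,0,0,0.004,0,0,0,0,0.004,0,0,0,0],
)

```text
time: 10.43
eef_pos: [0.6083, 0.14, 0.1276]
ee_rot: [[-0.98, 0.198, 0.001], [0.198, 0.98, 0.0], [-0.001, 0.0, -1.0]]
force: [1.6, 0.1, 0.4]
opening: 0.0002
grasp_force: 0.6
```

>>> drive_tool(
  plan=[0.004,0,0,0,0,0.005,0,0.001,0,0,0.005,0,0.002,0,0,0.005,0,0.002,0,0,0,0,0,0,0],
)

```text
time: 10.85
eef_pos: [0.5884, 0.1439, 0.1216]
ee_rot: [[-0.98, 0.197, -0.002], [0.197, 0.98, -0.0], [0.002, -0.0, -1.0]]
force: [0.3, -0.5, 0.8]
opening: 0.0003
grasp_force: 0.1
```

```bash
python3 st.py
```

```text
t 10.85 mould xyz -0.07049165713994879 0.11701152694497366 0.12160630964184015 F 0.35825681721721303 -0.4443351817961159 0.7515742805686592 tq [-0.0311 -0.0369  0.0661] open 0.0002503220618946192 0.05107109493110329 yawerr 0.1070183246875871
```

>>> drive_tool(
  plan=[0.004,0,0.002,0,0,0.004,0,0.002,0,0,0.004,0,0.003,0,0,0.004,0,0.004,0,0,0,0,0,0,0],
)

```text
time: 11.27
eef_pos: [0.5728, 0.147, 0.1102]
ee_rot: [[-0.98, 0.197, -0.002], [0.197, 0.98, -0.0], [0.002, -0.001, -1.0]]
force: [-0.9, 0.3, 0.2]
opening: 0.0001
grasp_force: 0.1
```

>>> drive_tool(
  plan=[0.004,0,0.004,0,0,0.003,0,0.004,0,0,0.002,0,0.004,0,0,0,0,0,0,0],
)

```text
time: 11.6
eef_pos: [0.5644, 0.1486, 0.0982]
ee_rot: [[-0.98, 0.197, -0.002], [0.197, 0.98, -0.0], [0.002, -0.001, -1.0]]
force: [-0.4, 0.1, -0.2]
opening: 0.0
grasp_force: 0.0
```

```bash
python3 st.py
```

```text
t 11.6 mould xyz -0.09500198470804366 0.11687481879424429 0.098187195878856 F -0.437014728209402 0.007663469823157683 -0.16466170391211454 tq [ 0.0594  0.0073 -0.0066] open 4.711994141698191e-05 0.030818262021057308 yawerr 0.09580646816294802
```

>>> drive_tool(
  plan=[0.003,0,0.003,0,0,0.002,0,0.004,0,0,0.001,0,0.003,0,0],
)

```text
time: 11.85
eef_pos: [0.5592, 0.1497, 0.0888]
ee_rot: [[-0.98, 0.198, -0.0], [0.198, 0.98, -0.0], [0.0, -0.0, -1.0]]
force: [-0.6, 0.9, 1.3]
opening: 0.0
grasp_force: 0.6
```

>>> drive_tool(
  plan=[0.001,0,0.003,0,0,0.001,0,0.003,0,0,0,0,0.002,0,0],
)

```text
time: 12.1
eef_pos: [0.5572, 0.1502, 0.0807]
ee_rot: [[-0.98, 0.198, -0.001], [0.198, 0.98, -0.0], [0.001, -0.0, -1.0]]
force: [-0.8, 0.3, 0.7]
opening: -0.0002
grasp_force: 0.6
```

>>> drive_tool(
  plan=[0,0,0.002,0,0,0,0,0.001,0,0],
)

```text
time: 12.27
eef_pos: [0.5575, 0.1501, 0.0779]
ee_rot: [[-0.98, 0.198, -0.0], [0.198, 0.98, -0.0], [0.0, -0.0, -1.0]]
force: [-0.5, 0.6, 1.9]
opening: 0.0001
grasp_force: 0.5
```

```bash
python3 st.py
```

```text
t 12.2667 mould xyz -0.10200347251906243 0.11694139982927487 0.07789623053660653 F -0.5590242788938272 0.4550225645954712 1.869684010004635 tq [0.06   0.1934 0.068 ] open 7.704420096799835e-05 0.5453043105080724 yawerr 0.08021774371172796
```

>>> drive_tool(
  plan=[0,0,0.001,0,0,0,0,0.001,0,0],
)

```text
time: 12.43
eef_pos: [0.5577, 0.1501, 0.0762]
ee_rot: [[-0.98, 0.198, 0.0], [0.198, 0.98, 0.0], [-0.0, 0.0, -1.0]]
force: [-0.6, -1.0, 1.2]
opening: -0.0
grasp_force: 0.6
```

>>> drive_tool(
  plan=[0,0,0.001,0,0,0,0,0.001,0,0],
)

```text
time: 12.6
eef_pos: [0.5577, 0.1501, 0.0742]
ee_rot: [[-0.98, 0.198, 0.0], [0.198, 0.98, 0.0], [-0.0, 0.0, -1.0]]
force: [0.8, -0.2, 1.2]
opening: -0.0002
grasp_force: 0.6
```

>>> drive_tool(
  plan=[0,0,0.001,0,0,0,0,0,0,0],
)

```text
time: 12.77
eef_pos: [0.5576, 0.1501, 0.073]
ee_rot: [[-0.98, 0.198, -0.0], [0.198, 0.98, -0.0], [0.0, -0.0, -1.0]]
force: [-0.8, -0.8, 0.8]
opening: 0.0
grasp_force: 0.3
```

>>> drive_tool(
  plan=[0,0,0.001,0,0,0,0,0.001,0,0],
)

```text
time: 12.93
eef_pos: [0.5576, 0.1501, 0.0712]
ee_rot: [[-0.98, 0.198, 0.0], [0.198, 0.98, 0.0], [-0.0, 0.0, -1.0]]
force: [-1.1, 0.0, 0.2]
opening: 0.0003
grasp_force: 0.6
```

>>> drive_tool(
  plan=[0,0,0.001,0,0,0,0,0.001,0,0],
)

```text
time: 13.1
eef_pos: [0.5575, 0.1501, 0.0691]
ee_rot: [[-0.98, 0.198, -0.0], [0.198, 0.98, 0.0], [0.0, -0.0, -1.0]]
force: [-1.2, 0.5, 2.2]
opening: -0.0001
grasp_force: 0.7
```

```bash
python3 st.py
```

```text
t 13.1 mould xyz -0.10197041934209829 0.11693465909444518 0.06908245651287981 F -1.2404491791259458 0.24692403616744082 2.228706755130263 tq [0.0984 0.2402 0.057 ] open -0.00012633426520351366 0.6605759589001536 yawerr 0.07557300663106048
```

```bash
python3 - <<'E'
from h import *
a=grab('scene');b=grab('side')
R=lambda f,r,k:cv2.resize(f['pixels'][r:r+95,k:k+66],None,fx=6,fy=6,interpolation=cv2.INTER_CUBIC)
cv2.imwrite('pics/e.png',np.hstack([R(a,150,290),R(b,190,205)])[:600])
Y=np.array([.199,.98]);X=np.array([.98,-.199]);C=np.array([.6342,.0152])
for th in(60,80,92):
  t=np.radians(th); w=C+X*(-.057-.072*np.sin(t))+Y*.1165;q=[w[0],w[1],.062+.072*np.cos(t)]
  print(th,(proj(a,q)[0]-[290,150])*6,(proj(b,q)[0]-[205,190])*6+[396,0])
s=robot.read_state();M=np.array(s['ee_rot'])
for z in (.008,.025):
  q=s['eef_pos']+M[:,2]*z;print(z,(proj(a,q)[0]-[290,150])*6,(proj(b,q)[0]-[205,190])*6+[396,0])
E
```

```text
60 [282.82349066 138.54995859] [747.00693966 411.97288515]
80 [276.67913099 175.26001292] [772.50283236 467.44819883]
92 [272.35545914 204.75574625] [775.2316526  498.84999416]
0.008 [270.80811955 244.43048533] [695.3656853  478.38521093]
0.025 [265.72910668 279.32601868] [696.02422451 512.26590295]
```

View pics/e.png

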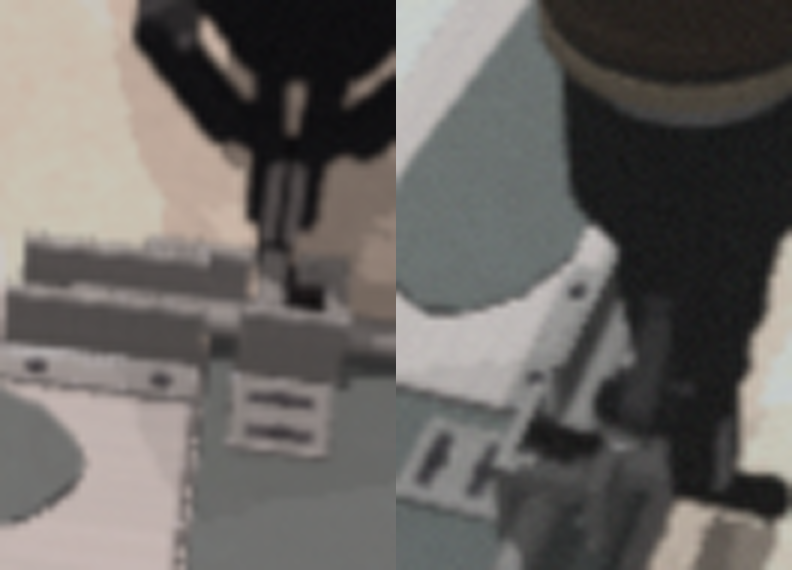

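Side crop: the ball is at (772,493), against (775,499) predicted for 92° and (772,467) for 80°. The handle is in the notch and about 2 mm from its floor, so I press on gently to the stop.

>>> drive_tool(
  plan=[0,0,0.001,0,0,0,0,0.001,0,0],
)

```text
time: 13.37
eef_pos: [0.5576, 0.1501, 0.0672]
ee_rot: [[-0.98, 0.198, -0.0], [0.198, 0.98, 0.0], [0.0, 0.0, -1.0]]
force: [-1.3, 0.1, 1.7]
opening: 0.0001
grasp_force: 0.8
```

>>> drive_tool(
  plan=[0,0,0.001,0,0,0,0,0.0005,0,0],
)

```text
time: 13.53
eef_pos: [0.5574, 0.1502, 0.0659]
ee_rot: [[-0.98, 0.198, -0.0], [0.198, 0.98, 0.0], [0.0, 0.0, -1.0]]
force: [-4.6, -0.1, 9.9]
opening: 0.0001
grasp_force: 4.8
```

There is a firm stop: Fz jumped to 10 N at about 92°. I lift off straight up and clear.

>>> drive_tool(
  plan=[0,0,-0.005,0,0,0,0,-0.015,0,0,0,0,-0.03,0,0,0,0,-0.035,0,0,0,0,-0.035,0,0],
)

```text
time: 13.95
eef_pos: [0.5572, 0.1497, 0.1868]
ee_rot: [[-0.98, 0.198, -0.001], [0.198, 0.98, -0.001], [0.001, -0.001, -1.0]]
force: [1.2, 0.5, -0.8]
opening: 0.0004
grasp_force: 0.0
```

>>> drive_tool(
  plan=[0,0.03,-0.03,0,0,0,0.035,0,0,0,0,0.035,0,0,0,0,0.03,0,0,0,0,0,0,0,0],
)

```text
time: 14.37
eef_pos: [0.5824, 0.2853, 0.2149]
ee_rot: [[-0.982, 0.19, 0.0], [0.19, 0.982, 0.004], [0.001, 0.004, -1.0]]
force: [-1.5, 0.7, -0.3]
opening: -0.0002
grasp_force: 0.0
```

```bash
python3 st.py; python3 - <<'E'
from h import *
b=grab('side','z.png')
Y=np.array([.199,.98]);X=np.array([.98,-.199]);C=np.array([.6342,.0152])
for th in(80,85,92):
  t=np.radians(th); w=C+X*(-.057-.069*np.sin(t))+Y*.1165;q=[w[0],w[1],.062+.069*np.cos(t)]
  print(th,proj(b,q)[0])
m=(b['pixels'].max(2)<40).astype(np.uint8)
print(b['pixels'][255:290:2,252:276:2].max(2))
E
```

```text
t 14.3667 mould xyz -0.10453726274734762 0.25434101209211246 0.2148706817505806 F -1.6128059952884735 0.34827460574138464 -0.344446954825156 tq [0.0597 0.0923 0.0161] open -0.00017654345062062944 0.0 yawerr 0.5347921607071129
80 [266.27305158 267.75031636]
85 [266.6451263  269.88625973]
92 [266.72594284 272.76375816]
[[103  78  77 110 195 200 198 201 204 206 207 206]
 [ 76  78  79 152 200 200 197 203 205 204 205 206]
 [ 77  73  90 191 196 198 196 199 206 205 207 205]
 [ 76  77 112 195 199 198 199 203 206 205 206 206]
 [ 73  80 168 199 200 200 200 207 205 205 204 206]
 [ 80 111 191 198 200 199 203 205 206 207 206 204]
 [116  93 162 174 195 198 205 206 203 206 204 207]
 [ 55  39  34  47  70 127 170 184 194 204 207 207]
 [ 34  34  33  35  37  36  40  48  63 169 205 204]
 [ 80  51  37  33  31  36  38  37  40  89 202 205]
 [193 185 155 113  61  44  33  35  38  93 203 205]
 [198 202 200 194 195 171 127  61  77 179 207 207]
 [198 199 196 194 200 203 205 200 200 205 204 204]
 [202 199 197 198 198 205 205 205 204 204 207 207]
 [198 202 199 199 198 205 205 201 200 199 202 204]
 [198 199 200 199 200 200 202 201 200 200 201 200]
 [185 192 193 199 200 200 200 201 200 199 200 202]
 [179 182 182 187 187 190 193 196 202 200 200 199]]
```

The ball is at (267,273.5), against (266.7,272.8) predicted for 92°. The handle is fully down, it stayed there after release, and the robot is clear.

```bash
python3 -c "
from workcell import robot
print(robot.finish_job())"
```

```text
the job is handed in; nothing more can be done
None
```

The bolt was slid until the handle just met the buffer, the handle was turned down to the notch floor at about 92° and released, and the job was handed in at about 14 s with force readings at the tool no higher than about 16 N; I did not recheck the last, notebook and swatches in a final picture, but the arm was kept clear of them.

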